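Pack the clinic's injection kit tray

TASK

Pack the grey kit tray for the next injection: lay the orange-capped syringe lengthwise flat in the well at the bottom of the tray, then put the teal vial carrier in on top of it, lengthwise, so that it sits level on both end ledges. Set both down rather than dropping them, and leave the blue-capped syringe where it lies.

Things in the scene. Friction and masses are not known exactly. Their poses are not given: they have to be found in the camera images.
- tray: Grey open tray, fixed, 258 x 148 x 50 mm, walls and floor 4 mm. Origin under its centre at counter height; x along its long side, z up. At each x end a full-width ledge 35 mm long, top 36 mm above the origin; between them the well, 180 (x) by 140 mm (y), floor 4 mm above the origin. The carrier spans it from ledge to ledge. Loose clutter up to 150 mm tall stands only beyond x = 0.7 m.
- syringe_mid (a point): The syringe to pack: orange cap, pale barrel, 138 mm long, about 35 g, lying flat. Point: middle of the barrel (80 mm long, 20 mm across, grip across it), 10 mm above what it lies on. x runs along it to the cap, y level. The cap (15 mm across) ends 68 mm to +x, the thumb disc 70 mm to -x; at 42 mm to -x a flange 28 mm wide, 20 mm high, flat-sided so it does not roll.
- carrier_grip (a point): Carrier: teal plate 225 x 100 x 6 mm, flat underside, two vials fixed near each end (41 mm high, 70 mm or more from the centre in x), about 180 g. A white rib in its middle, 60 mm long (x), 14 mm thick (y), top 48 mm above the underside: grip it across. Point: in the rib over the centre, 36 mm above the underside; x along the plate, z up. Either way round; seated, 72 mm above the tray origin.
- spare_mid (a point): A syringe to leave alone: blue cap, otherwise the same as the orange-capped one, lying beside it on the counter. Point: middle of the barrel, 10 mm above the counter; x along it toward the cap.
Things that resemble listed ones, but are neither listed nor needed, are in the scene too. What is shaped like the part that bears carrier_grip but red or yellow is not meant.

How it is judged:
On the way, in this order (a step that is already met when the one before it is completed fails the run):
1. the orange-capped syringe lies flat in the tray's well, let go (x of syringe_mid in the frame of tray between -0.04 and 0.04 m and y of syringe_mid in the frame of tray between -0.062 and 0.062 m and z of syringe_mid in the frame of tray between 0.008 and 0.021 m and angle between syringe_mid's own x axis and vertical between 1.45 and 1.69 rad and contact force between the fingers and syringe below 0.1 N), for 0.2 s.
2. the carrier sits level on both ledges over the syringe (x of syringe_mid in the frame of tray between -0.04 and 0.04 m and y of syringe_mid in the frame of tray between -0.062 and 0.062 m and z of syringe_mid in the frame of tray between 0.008 and 0.021 m and angle between syringe_mid's own x axis and vertical between 1.45 and 1.69 rad and horizontal distance between carrier_grip and tray below 0.03 m and z of carrier_grip in the frame of tray between 0.067 and 0.077 m and angle between carrier_grip's own z axis and vertical below 0.07 rad and angle between the x axis of carrier_grip and the x axis of tray, either way round below 0.25 rad), for 0.2 s.
At the end, for the whole second after the job is handed in: Orange-capped syringe flat (7 deg) on the well floor, its middle within 40 mm of the tray centre lengthwise; carrier over it on both ledges (height 5 mm, level 4 deg, centred 30 mm, 14 deg of the tray's length, either way round); both let go, at rest; blue-capped syringe within 30 mm of its start (all of step 2 and contact force between the fingers and syringe below 0.1 N and contact force between the fingers and carrier below 0.1 N and linear speed of each of syringe, carrier below 0.03 m/s and distance of spare_mid from where it was at the start of the episode below 0.03 m); the robot touches nothing.
It fails at once if the orange-capped syringe is dropped from more than about 40 mm (contact force between the fingers and syringe below 0.1 N and linear speed of syringe above 0.9 m/s).
It fails at once if the carrier is dropped from more than about 40 mm (contact force between the fingers and carrier below 0.1 N and linear speed of carrier above 0.9 m/s).
It fails at once if the blue-capped syringe is moved more than 30 mm (distance of spare_mid from where it was at the start of the episode above 0.03 m).
It also fails if it takes over 64 s, if anything falls off the work surface, if the arm or the gripper's body presses on something with over 40 N, if the wrist force passes 120 N, or if a joint passes its speed limit or range.

ROBOT

A 6-joint arm with a two-finger parallel gripper is mounted at the origin on the work surface. World frame = base frame: x ahead of the robot, y to its left, z up, the work surface at z = 0. Lengths are in m, angles in rad, forces in N, time in s.
With the tool pointing down it reaches from about 0.35 to 0.725 m from the base axis. Payload 4.3 kg.
Tool frame: the origin (TCP) lies at the very end of the fingers, on their centre line; the grasp point (between the pads) lies 19 mm behind it; x points along the fingers, z is the direction in which the jaws open and shut, and the axes are right-handed (so a half turn about x gives the same grasp; the last joint's range is limited). The gripper opens to 85 mm and grips with 20 to 120 N. Pads are 22 mm wide; open, the fingers measure 114 mm over their backs; the gripper's body (76 mm by 85 mm) begins 54 mm behind the grasp point. The pads swing forward as they close: fully open they stand 13 mm farther back than shut.
Start: joints at [-1.385, 0.377, 0.081, 1.274, 0, 1.46], TCP at [0.168, -0.55, 0.231] pointing down, gripper open.
Joint ranges: [-2.72, 2.72], [-0.84, 1.66], [-1.02, 1.22], [-1.77, 2.12], [-1.37, 1.28], [-3.14, 3.14]. Speed limits (rad/s): [2.57, 2.57, 3.14, 3.14, 3.14, 3.14].

INTERFACE

Orientations are given as a rotation vector (axis times angle).
In Python, from cell import r, grab_frame, camera_model, spot_in, regions_of gives the robot as it stands. The module is installed in compiled form; this text tells all that it offers.
- The arm moves only by the shell command python3 -m crank 'ROWS'. ROWS is JSON, a list of rows, each a list of 3 entries, a list of its own where there are three numbers: the shift along the tool's x, y, z in mm, then the turn, a rotation vector about the tool's x, y, z in rad, then the closure, from 0 (fully open) to 1 (shut). In form: [[[dx, dy, dz], [rx, ry, rz], jaw], ...]. A call has 1 to 20 rows; each row is the pose to reach, as a shift and turn from the pose measured when the call began, along the tool's axes at that moment; what a row does not reach only later rows make up. A row lasts 1/12 s, in which the tool goes at most 41.7 mm and 7.16 degrees, less where a joint would pass 70% of its speed; a pose out of reach is approached as far as the arm can. A call with a gripper value outside its range is refused whole. The fingers move at their own pace and stop on an object; the grip force is fixed at half the most. Time passes only in rows, so rows that repeat a pose let the fingers close. It gives the time, the measured TCP pose, the force and the opening at its end, in the units of the state.
- r.read_state(): the state, without advancing time (a new reading comes with each control period).
- grab_frame(name): name is "scene" or "side" or "wrist"; returns the picture (420x560x3 uint8, red, green, blue); there is no depth.
- camera_model(name): a dict with "fx", "fy", "cx", "cy" (pixels), "R" (3x3) and "t" (3): a world point X has camera coordinates R X + t; the wrist camera has in their place "hand_eye" (4x4, takes a point from camera to tool coordinates, whose origin is the TCP and whose axes are the tool frame's). Camera axes: x right, y down, z forward; pixel columns grow to the right and rows downward; lengths in m; the calibration is good to about 2 mm. A picture is of the moment at which its call begins: read the wrist's pose just before it. camera_model takes no time and is no camera call.
- r.hand_in(): hands the job in, once; it reports no verdict.
Trained networks look in the newest picture that a camera, given by its name, has taken for a name from the list of things; names that differ only in an ending like _2 or _b are one class to them, and where a whole thing is asked for, a point or a joint stands for the part that bears it (a point fixed in the world has none). Each returns a list of dicts, best first, with "conf" (0 to 1); they miss things now and then, are a little off and sometimes report something else, mostly with a low value. They report only what shows in the picture. A call takes as long as a camera call. They do not tell look-alikes from the thing itself.
- spot_in(camera, query): "centre" ([column, row] in pixels, amid what is visible of it).
- regions_of(camera, query): "region" (420x560 bool, what is visible of it) and "centre" ([column, row] in pixels, amid what is visible of it).
The state is a dict: "time_s": time; "joint_positions": joint angles; "joint_vel": joint speeds; "joint_efforts": joint torques, N m; "position": TCP position; "ee_rot": TCP orientation; "force": force on the tool from outside, world axes, zero at the start; "torque": the same for the moment, N m; "opening": finger opening in m.
Only numpy, scipy, OpenCV 4.12 (cv2) and the standard library are available. Lean on these libraries where they do the work, as an engineer would, in place of code of your own. Each camera call takes 0.05 s, during which the arm holds its last target.

## Working session

There is one attempt and no reset: what is moved stays moved. The work goes in short steps, Python scripts to look and compute and a shell command to move; the robot and the scene stay as the last step left them, time stands still between calls to the robot, and variables do not carry over. Pictures are saved under pics/ and viewed, and the job is handed in when it is done.

```bash
mkdir -p pics; cat > h.py <<'E'
import numpy as np, cv2
from cell import r, grab_frame, camera_model, spot_in, regions_of
from scipy.spatial.transform import Rotation as Ro
def pose():
    s=r.read_state(); T=np.eye(4); T[:3,:3]=Ro.from_rotvec(s["ee_rot"]).as_matrix(); T[:3,3]=s["position"]; return T
def save(img,name): cv2.imwrite("pics/"+name,img[:,:,::-1])
def ray(cam,px,T=None):
    m=camera_model(cam); d=np.array([(px[0]-m["cx"])/m["fx"],(px[1]-m["cy"])/m["fy"],1.])
    if "hand_eye" in m:
        M=T@np.array(m["hand_eye"]); return M[:3,3],M[:3,:3]@d
    R=np.array(m["R"]);t=np.array(m["t"]); return -R.T@t,R.T@d
def atz(cam,px,z,T=None):
    o,d=ray(cam,px,T); return o+d*(z-o[2])/d[2]
def proj(cam,X,T=None):
    m=camera_model(cam)
    if "hand_eye" in m:
        M=np.linalg.inv(T@np.array(m["hand_eye"])); c=M[:3,:3]@X+M[:3,3]
    else: c=np.array(m["R"])@X+np.array(m["t"])
    return np.array([m["fx"]*c[0]/c[2]+m["cx"],m["fy"]*c[1]/c[2]+m["cy"]])
def plan(target,yaw_dir=None):
    """target TCP xyz, desired jaw direction (world xy). prints shift mm and turn in tool axes, tool pointing down"""
    T=pose(); R=T[:3,:3]
    sh=R.T@(np.array(target)-T[:3,3])*1000
    out=[sh.round(1)]
    if yaw_dir is not None:
        z=np.array([yaw_dir[0],yaw_dir[1],0.]);z/=np.linalg.norm(z)
        for s in (1,-1):
            x=np.array([0,0,-1.]);zz=s*z;y=np.cross(zz,x)
            out.append(Ro.from_matrix(R.T@np.c_[x,y,zz]).as_rotvec().round(3))
    return out
E
python3 - <<'E'
from h import *
for c in ("scene","side","wrist"):
    f=grab_frame(c); save(f,c+"0.png")
    for q in ("tray","syringe_mid","carrier_grip","spare_mid"):
        print(c,q,[(np.round(d["centre"]).tolist(),round(d["conf"],2)) for d in spot_in(c,q)])
print(r.read_state())
E
```

```text
scene tray [([302.0, 195.0], 0.87)]
scene syringe_mid [([380.0, 153.0], 0.77)]
scene carrier_grip [([272.0, 298.0], 0.84), ([197.0, 235.0], 0.76), ([131.0, 258.0], 0.59)]
scene spare_mid [([398.0, 184.0], 0.71)]
side tray [([295.0, 249.0], 0.8)]
side syringe_mid [([283.0, 330.0], 0.8)]
side carrier_grip [([235.0, 211.0], 0.84), ([339.0, 177.0], 0.71), ([327.0, 203.0], 0.64)]
side spare_mid [([222.0, 316.0], 0.71)]
wrist tray []
wrist syringe_mid []
wrist carrier_grip []
wrist spare_mid []
{'time_s': 0.75, 'joint_positions': array([-1.38528467e+00,  3.77265938e-01,  8.10416082e-02,  1.27437283e+00,
        2.07446900e-05,  1.46049385e+00]), 'joint_vel': array([-0.00080945, -0.00160607,  0.0006433 ,  0.00034936,  0.00134756,
       -0.00014369]), 'joint_efforts': array([ 2.93752091e-04, -4.63430071e+01,  2.70118314e+01,  1.05280019e-04,
        1.80359334e-04, -5.39537993e-06]), 'position': array([ 0.16764699, -0.55009142,  0.23136499]), 'ee_rot': array([ 0.9884532 ,  1.33457464, -0.98865288]), 'force': array([ 1.2017502 , -0.38486936, -0.33664497]), 'torque': array([0.0152997 , 0.06817752, 0.01749716]), 'opening': 0.08545795280892088}
```

View pics/scene0.png

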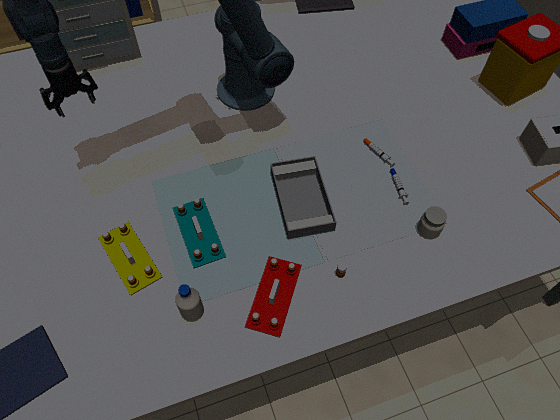

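View pics/side0.png

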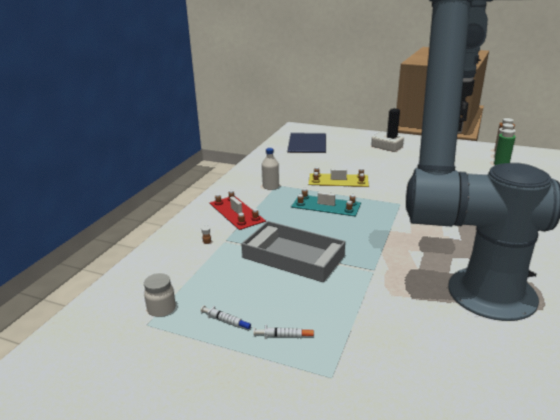

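The scene picture shows the tray at (302,195). The orange-capped syringe is at (380,152), with its cap at (367,142), and the blue-capped one is at (399,185). There are three carriers: red (272,298), teal (197,235) and yellow (131,258). The teal one fits the description. Next I'll measure and make enlarged crops.

```bash
python3 - <<'E'
from h import *
f=grab_frame("scene")
a=cv2.resize(f[120:220,340:440],(400,400),interpolation=cv2.INTER_CUBIC)
b=cv2.resize(f[185:285,155:255],(400,400),interpolation=cv2.INTER_CUBIC)
save(np.hstack([a,b]),"crop1.png")
def pca(m,cam,z):
    ys,xs=np.nonzero(m); P=np.array([atz(cam,p,z)[:2] for p in zip(xs,ys)])
    c,(w,h),ang=cv2.minAreaRect((P*1000).astype(np.float32)); 
    return np.round(c,1),round(w,1),round(h,1),round(ang,1)
for q,z in (("tray",.05),("tray",.03),("syringe_mid",.008),("spare_mid",.008),("carrier_grip",.01)):
    for d in regions_of("scene",q):
        print(q,np.round(d["centre"]),d["conf"],d["region"].sum(),pca(d["region"],"scene",z))
g=grab_frame("side")
for q,z in (("tray",.05),("syringe_mid",.01),("spare_mid",.01),("carrier_grip",.01)):
    for d in regions_of("side",q):
        print("side",q,np.round(d["centre"]),d["conf"],d["region"].sum(),pca(d["region"],"side",z))
# orange cap / blue cap
for nm,im in (("scene",f),("side",g)):
    hsv=cv2.cvtColor(im,cv2.COLOR_RGB2HSV)
    o=cv2.inRange(hsv,(5,150,100),(18,255,255)); n,l,s,c=cv2.connectedComponentsWithStats(o)
    print(nm,[(c[i].round(1),s[i][4],atz(nm,c[i],.0075).round(4)) for i in range(1,n) if s[i][4]>8])
E
```

```text
Traceback (most recent call last):
  File "h.py", line 13, in atz
    o,d=ray(cam,px,T); return o+d*(z-o[2])/d[2]
        ~~~^^^^^^^^^^
  File "h.py", line 8, in ray
    m=camera_model(cam); d=np.array([(px[0]-m["cx"])/m["fx"],(px[1]-m["cy"])/m["fy"],1.])
ValueError: time passes only in moves, steps and waits
```

View pics/crop1.png

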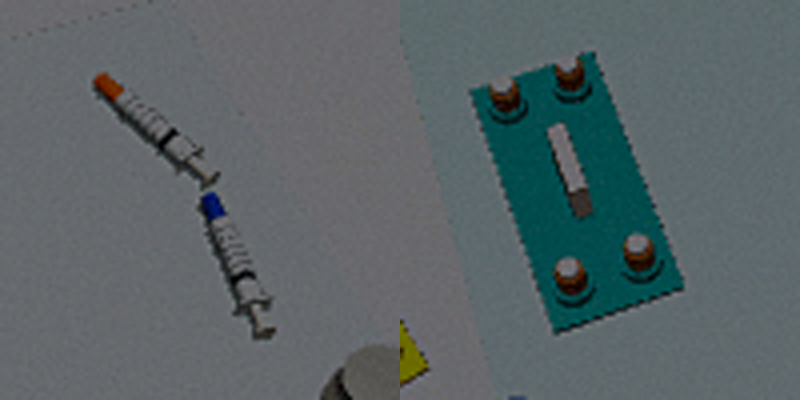

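The crop confirms the orange-capped syringe and the teal carrier with its white rib. Looking up the camera model for every pixel was refused, so I'll cache it.

```bash
sed -i 's/^def pose/_cm=camera_model\n_c={}\ndef camera_model(n):\n    if n not in _c: _c[n]=_cm(n)\n    return _c[n]\ndef pose/' h.py
cat > m.py <<'E'
from h import *
f=grab_frame("scene")
def pca(m,cam,z,T=None):
    ys,xs=np.nonzero(m); P=np.array([atz(cam,p,z,T)[:2] for p in zip(xs,ys)])
    c,(w,h),ang=cv2.minAreaRect((P*1000).astype(np.float32)); 
    return np.round(c,1),round(w,1),round(h,1),round(ang,1)
if __name__=="__main__":
  for q,z in (("tray",.05),("syringe_mid",.008),("spare_mid",.008),("carrier_grip",.01)):
    for d in regions_of("scene",q):
        print(q,np.round(d["centre"]),d["conf"],d["region"].sum(),pca(d["region"],"scene",z))
  g=grab_frame("side")
  for q,z in (("tray",.05),("syringe_mid",.01),("spare_mid",.01),("carrier_grip",.01)):
    for d in regions_of("side",q):
        print("side",q,np.round(d["centre"]),d["conf"],d["region"].sum(),pca(d["region"],"side",z))
  for nm,im in (("scene",f),("side",g)):
    hsv=cv2.cvtColor(im,cv2.COLOR_RGB2HSV)
    o=cv2.inRange(hsv,(5,150,100),(18,255,255)); n,l,s,c=cv2.connectedComponentsWithStats(o)
    print(nm,[(c[i].round(1),s[i][4],atz(nm,c[i],.0075).round(4)) for i in range(1,n) if s[i][4]>8])
  print(_c if 0 else pose().round(3), camera_model("wrist"), r.read_state()["time_s"])
E
python3 m.py
```

```text
tray [303. 198.] 0.65 3802 (array([544.7,  11. ]), 159.6, 284.9, 82.3)
syringe_mid [381. 154.] 0.68 224 (array([440. , 334.1]), 144.5, 30.8, 14.5)
spare_mid [397. 185.] 0.74 192 (array([589. , 333.2]), 24.5, 138.0, 82.4)
carrier_grip [198. 234.] 0.9 2237 (array([ 538.2, -318.9]), 232.3, 105.5, 2.1)
carrier_grip [128. 256.] 0.63 2342 (array([ 556.8, -532.2]), 232.2, 100.7, 15.4)
carrier_grip [273. 296.] 0.59 2646 (array([ 810.8, -172.5]), 99.4, 227.2, 53.8)
side tray [295. 251.] 0.69 4047 (array([525.4,  50.9]), 211.8, 287.0, 82.5)
side syringe_mid [284. 331.] 0.62 445 (array([443.4, 330.1]), 135.8, 33.4, 20.6)
side carrier_grip [337. 179.] 0.92 900 (array([ 560.7, -544. ]), 224.3, 175.0, 15.7)
side carrier_grip [238. 212.] 0.7 1107 (array([ 821.6, -177.2]), 118.2, 280.5, 54.0)
side carrier_grip [324. 205.] 0.67 1074 (array([ 539.4, -329.5]), 224.7, 154.9, 0.7)
scene [(array([367. , 141.1]), np.int32(21), array([0.3833, 0.3153, 0.0075])), (array([547.4, 178.9]), np.int32(12), array([0.7248, 0.8041, 0.0075])), (array([542.2, 181.9]), np.int32(10), array([0.7294, 0.7806, 0.0075])), (array([542.9, 203.5]), np.int32(85), array([0.8014, 0.7316, 0.0075]))]
side [(array([307.3, 332.9]), np.int32(52), array([0.3888, 0.3135, 0.0075]))]
[[ 0.     0.957  0.292  0.168]
 [-0.     0.292 -0.957 -0.55 ]
 [-1.     0.     0.     0.231]
 [ 0.     0.     0.     1.   ]] {'fx': 312.47029762163805, 'fy': 312.47029762163805, 'cx': 279.99334246860263, 'cy': 214.868909393457, 'hand_eye': array([[-4.45073741e-04, -3.05746525e-01,  9.52112842e-01,
        -1.42904578e-01],
       [-2.77275989e-04, -9.52112862e-01, -3.05746661e-01,
         7.79542074e-02],
       [ 9.99999863e-01, -4.00077841e-04,  3.38984263e-04,
        -1.04337696e-04],
       [ 0.00000000e+00,  0.00000000e+00,  0.00000000e+00,
         1.00000000e+00]])} 1.35
```

Measured so far:
- **Syringe:** middle about (0.441, 0.333), axis about 18°, with the cap toward -x.
- **Carrier:** about (0.538, -0.32).
- **Tray:** about (0.54, 0.01), long axis about -8°.

All three are in reach. I'll go over to the syringe with a half turn, so joint 6 stays in range.

```bash
python3 -m crank '[[[10,373,-357],[-1.57,0,0],0],[[10,373,-357],[-1.57,0,0],0],[[10,373,-357],[-1.57,0,0],0],[[10,373,-357],[-1.57,0,0],0],[[10,373,-357],[-1.57,0,0],0],[[10,373,-357],[-1.57,0,0],0],[[10,373,-357],[-1.57,0,0],0],[[10,373,-357],[-1.57,0,0],0],[[10,373,-357],[-1.57,0,0],0],[[10,373,-357],[-1.57,0,0],0],[[10,373,-357],[-1.57,0,0],0],[[10,373,-357],[-1.57,0,0],0],[[10,373,-357],[-1.57,0,0],0],[[10,373,-357],[-1.57,0,0],0]]'
python3 -c "
from h import *
print(plan([.441,.333,.15],(-.316,.949)),r.read_state()['joint_positions'].round(2)); print(pose().round(3))"
```

```text
time_s: 2.52
position: [0.4216, -0.0968, 0.2214]
ee_rot: [-0.237, 1.557, 0.238]
force: [-1.2, 0.4, 0.8]
opening: 0.0857
[array([ 71.7, 404.5, 146.5]), array([-1.59e+00,  1.00e-03,  0.00e+00]), array([ 1.552e+00,  0.000e+00, -1.000e-03])] [-0.37  0.09 -0.31  1.16  0.    0.89]
[[ 0.001 -0.298  0.955  0.422]
 [ 0.001  0.955  0.298 -0.097]
 [-1.     0.001  0.001  0.221]
 [ 0.     0.     0.     1.   ]]
```

```bash
python3 -m crank '[[[72,404,146],[-1.59,0,0],0],[[72,404,146],[-1.59,0,0],0],[[72,404,146],[-1.59,0,0],0],[[72,404,146],[-1.59,0,0],0],[[72,404,146],[-1.59,0,0],0],[[72,404,146],[-1.59,0,0],0],[[72,404,146],[-1.59,0,0],0],[[72,404,146],[-1.59,0,0],0],[[72,404,146],[-1.59,0,0],0],[[72,404,146],[-1.59,0,0],0],[[72,404,146],[-1.59,0,0],0],[[72,404,146],[-1.59,0,0],0],[[72,404,146],[-1.59,0,0],0],[[72,404,146],[-1.59,0,0],0],[[72,404,146],[-1.59,0,0],0]]'
cat > w.py <<'E'
from m import *
import sys
T=pose(); w=grab_frame("wrist"); np.save("lastT.npy",T)
print(T.round(3))
ov=w.copy()
for q,z in (("syringe_mid",.008),("spare_mid",.008)):
    for d in regions_of("wrist",q):
        print(q,np.round(d["centre"]),round(d["conf"],2),d["region"].sum(),pca(d["region"],"wrist",z,T))
hsv=cv2.cvtColor(w,cv2.COLOR_RGB2HSV)
o=cv2.inRange(hsv,(5,150,80),(18,255,255)); n,l,s,c=cv2.connectedComponentsWithStats(o)
print([(c[i].round(1),s[i][4],atz("wrist",c[i],.0075,T).round(4)) for i in range(1,n) if s[i][4]>30])
save(w,sys.argv[1])
E
python3 w.py w1.png
```

```text
time_s: 3.77
position: [0.4411, 0.3316, 0.1497]
ee_rot: [-1.44, 1.041, 1.439]
force: [0.5, -0.5, 0.1]
opening: 0.0854
[[ 0.001 -0.95  -0.312  0.441]
 [ 0.001 -0.312  0.95   0.332]
 [-1.    -0.001  0.     0.15 ]
 [ 0.     0.     0.     1.   ]]
syringe_mid [279. 198.] 0.76 2865 (array([442.1, 331.9]), 143.4, 27.6, 18.2)
spare_mid [235. 328.] 0.84 2030 (array([593.2, 329. ]), 29.9, 149.6, 86.6)
[(array([279.7, 141.2]), np.int32(486), array([0.388 , 0.3139, 0.0075]))]
```

View pics/w1.png

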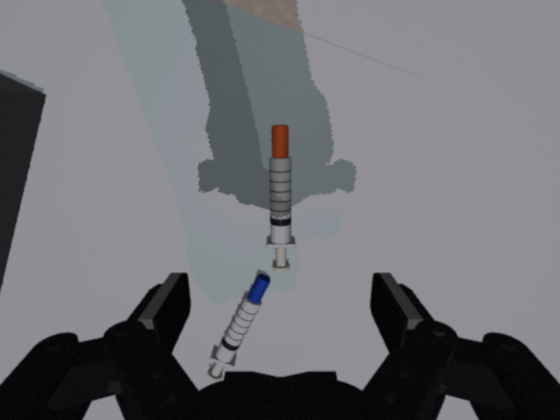

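The wrist picture shows the orange syringe upright at column 280 (rows 125–268), centred between the jaws. The blue one is at (240,328), clear of where the fingers come down. Region and cap agree: middle (0.442, 0.332), axis 18.4°. I'll descend and grip.

```bash
python3 -m crank '[[[40,0,0],[0,0,0],0],[[80,0,0],[0,0,0],0],[[115,0,0],[0,0,0],0],[[135,0,0],[0,0,0],0],[[143,0,0],[0,0,0],0],[[145,0,0],[0,0,0],0],[[145,0,0],[0,0,0],0.5],[[145,0,0],[0,0,0],1],[[145,0,0],[0,0,0],1],[[145,0,0],[0,0,0],1],[[145,0,0],[0,0,0],1],[[145,0,0],[0,0,0],1],[[145,0,0],[0,0,0],1],[[145,0,0],[0,0,0],1]]'
python3 w.py w2.png
```

```text
time_s: 5.13
position: [0.442, 0.3325, 0.0062]
ee_rot: [-1.441, 1.037, 1.439]
force: [-1.6, -0.4, 5.5]
opening: 0.0175
[[ 0.003 -0.949 -0.314  0.442]
 [ 0.002 -0.314  0.949  0.332]
 [-1.    -0.003  0.001  0.006]
 [ 0.     0.     0.     1.   ]]
[(array([279.6, 165.1]), np.int32(2065), array([0.388 , 0.3145, 0.0075]))]
```

View pics/w2.png

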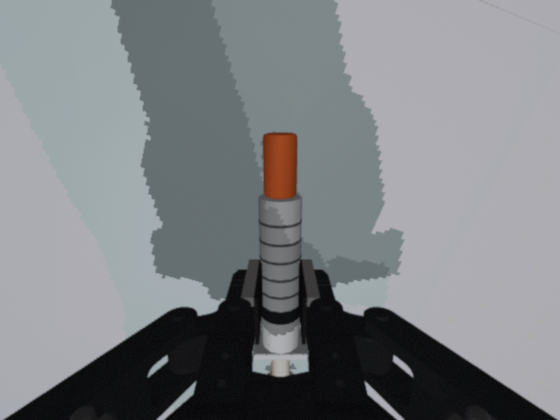

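The jaws hold the barrel (opening 17.5 mm) between the rings, with the cap ahead. I'll lift, then check the hold and look at the tray.

```bash
python3 -m crank '[[[-10,0,0],[0,0,0],1],[[-40,0,0],[0,0,0],1],[[-80,0,0],[0,0,0],1],[[-120,0,0],[0,0,0],1],[[-160,0,0],[0,0,0],1],[[-194,0,0],[0,0,0],1],[[-194,0,0],[0,0,0],1],[[-194,0,0],[0,0,0],1]]'
python3 -c "
from h import *
print(plan([.53,.10,.20],(.134,.991)),r.read_state()['joint_positions'].round(2)); print(pose().round(3))"
```

```text
time_s: 6.0
position: [0.4431, 0.3331, 0.2035]
ee_rot: [-1.442, 1.031, 1.435]
force: [-0.2, 0.4, -1.7]
opening: 0.0173
[array([   3.1,   -9.3, -248.6]), array([0.454, 0.004, 0.009]), array([-2.688, -0.012,  0.006])] [ 0.53  0.33 -0.05  1.17  0.    0.21]
[[ 0.009 -0.949 -0.314  0.443]
 [ 0.005 -0.314  0.949  0.333]
 [-1.    -0.01   0.002  0.204]
 [ 0.     0.     0.     1.   ]]
```

```bash
python3 -c "
from h import *
print(plan([.47,.05,.23],(.134,.991)))"
```

```text
[array([ -27.7,   63.1, -277.2]), array([0.454, 0.004, 0.009]), array([-2.688, -0.012,  0.006])]
```

```bash
python3 -m crank '[[[-28,63,-277],[0.454,0.004,0.009],1],[[-28,63,-277],[0.454,0.004,0.009],1],[[-28,63,-277],[0.454,0.004,0.009],1],[[-28,63,-277],[0.454,0.004,0.009],1],[[-28,63,-277],[0.454,0.004,0.009],1],[[-28,63,-277],[0.454,0.004,0.009],1],[[-28,63,-277],[0.454,0.004,0.009],1],[[-28,63,-277],[0.454,0.004,0.009],1],[[-28,63,-277],[0.454,0.004,0.009],1]]'
python3 - <<'E'
from m import *
T=pose(); np.save("Tt.npy",T); print(T.round(3)); w=grab_frame("wrist"); save(w,"w3.png"); s=grab_frame("scene"); save(s,"s3.png")
np.save("w3.npy",w)
d=regions_of("wrist","tray")
for x in d: print(x["centre"],x["conf"],pca(x["region"],"wrist",.05,T))
E
```

```text
time_s: 6.75
position: [0.4691, 0.0486, 0.229]
ee_rot: [-1.105, 1.273, 1.109]
force: [0.6, 0.7, -1.0]
opening: 0.0177
[[-0.003 -0.991  0.136  0.469]
 [ 0.001  0.136  0.991  0.05 ]
 [-1.     0.003  0.001  0.229]
 [ 0.     0.     0.     1.   ]]
[231.2, 198.7] 0.63 (array([507. ,  20.9]), 148.8, 211.4, 82.6)
[514.8, 247.0] 0.43 (array([568.3, 298.8]), 34.4, 127.3, 88.1)
```

View pics/w3.png

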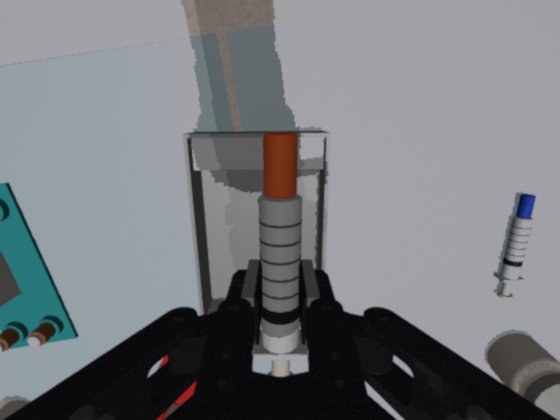

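The wrist view shows the tray's near rim across row 132 (columns 187–327). Its sides run vertically, so the yaw already matches, but the hand hides the far end. The held syringe is intact. I'll check a tray model against the scene and wrist pictures.

```bash
cat > t.py <<'E'
from m import *
import sys
T=np.load("Tt.npy"); s=cv2.imread("pics/s3.png")[:,:,::-1].copy(); w=np.load("w3.npy").copy()
x,y,a=[float(v) for v in sys.argv[1:4]]; a=np.deg2rad(a)
ca,sa=np.cos(a),np.sin(a)
def W(u,v,z): return np.array([x+ca*u-sa*v,y+sa*u+ca*v,z])
s4=cv2.resize(s[140:260,250:360],None,fx=5,fy=5,interpolation=cv2.INTER_CUBIC)
w2=cv2.resize(w[110:330,160:360],None,fx=2.7,fy=2.7)
for hl,hw,z,c in ((.129,.074,.05,(255,0,0)),(.090,.070,.036,(0,255,0)),(.129,.074,0,(0,0,255))):
    C=[W(i*hl,j*hw,z) for i,j in((1,1),(1,-1),(-1,-1),(-1,1))]
    p=np.array([(proj("scene",k)-[250,140]+.5)*5 for k in C]).astype(int); cv2.polylines(s4,[p],True,c,1)
    p=np.array([(proj("wrist",k,T)-[160,110]+.5)*2.7 for k in C]).astype(int); cv2.polylines(w2,[p],True,c,1)
save(s4,"ts_%s.png"%sys.argv[4]); save(w2,"tw_%s.png"%sys.argv[4])
E
python3 -c "
from h import *
T=np.load('Tt.npy')
a=atz('wrist',(187,133),.05,T);b=atz('wrist',(327,132),.05,T);print(a,b,np.linalg.norm(a-b),np.degrees(np.arctan2(*(b-a)[:2])))
m=(a+b)/2;print(m+.129*np.array([.991,-.134,0]))"
python3 t.py .541 .013 -7.5 a
```

```text
[ 0.39530751 -0.03380426  0.05      ] [0.41338977 0.1047819  0.05      ] 0.13976084205219388 7.4337678700808265
[0.53218764 0.01820282 0.05      ]
```

View pics/ts_a.png

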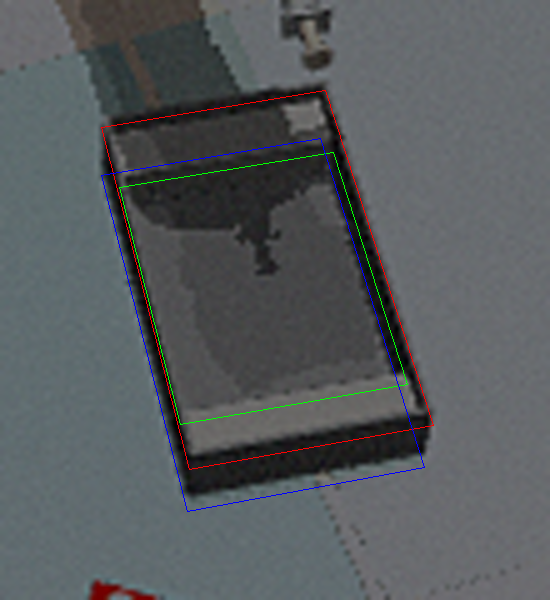

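View pics/tw_a.png

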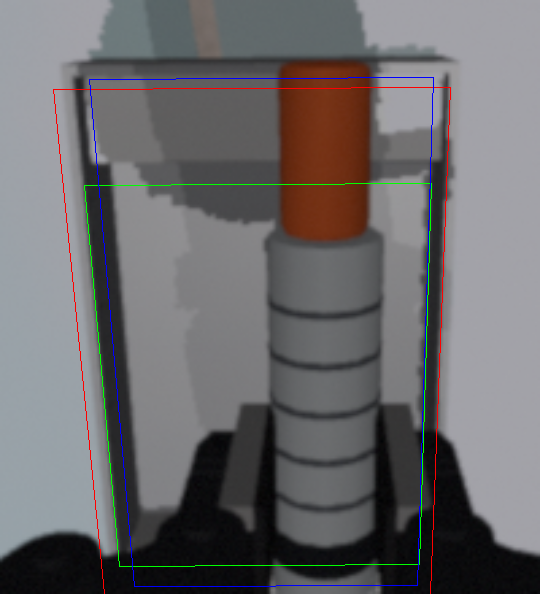

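```bash
python3 t.py .534 .015 -7.5 b; python3 - <<'E'
import cv2,numpy as np
a=cv2.imread("pics/ts_b.png");b=cv2.imread("pics/tw_b.png");h=min(len(a),len(b));c=np.hstack([a[:h],b[:h]]);cv2.imwrite("pics/tb.png",cv2.resize(c,None,fx=.73,fy=.73))
E
```

```text
(no output)
```

View pics/tb.png

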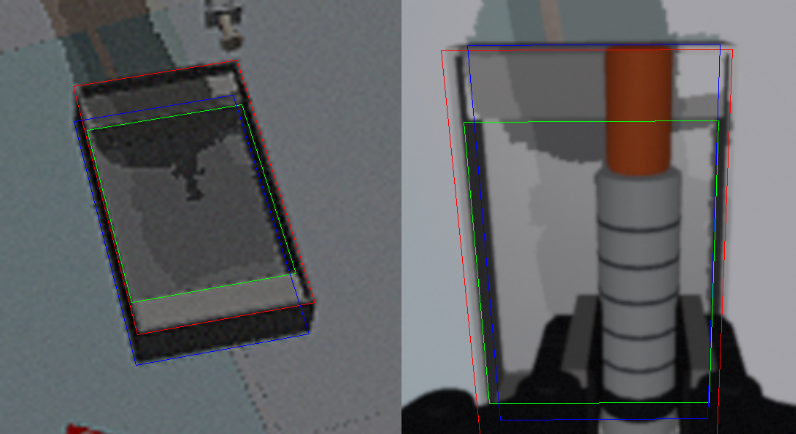

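A tray at (0.534, 0.016), yaw -7.5°, fits the scene rim within a pixel and the wrist view within about 3 mm. I'll place the syringe at the centre of the well.

```bash
python3 -c "
from h import *
print(plan([.534,.016,.10],(.1305,.9914)),pose()[:3,3])"
```

```text
[array([129.8, -68.7, -26.7]), array([-0.001,  0.001, -0.001]), array([ 3.14e+00, -2.00e-03, -1.00e-03])] [0.46956279 0.05144935 0.22984086]
```

```bash
python3 -m crank '[[[20,-30,-12],[0,0,0],1],[[50,-60,-24],[0,0,0],1],[[90,-69,-27],[0,0,0],1],[[130,-69,-27],[0,0,0],1],[[130,-69,-27],[0,0,0],1],[[130,-69,-27],[0,0,0],1],[[130,-69,-27],[0,0,0],1]]'
python3 - <<'E'
from h import *
print(plan([.534,.016,.011],(.1305,.9914)),pose()[:3,3])
save(grab_frame("wrist"),"w4.png")
E
```

```text
time_s: 7.63
position: [0.5349, 0.0164, 0.1013]
ee_rot: [-1.112, 1.268, 1.112]
force: [0.4, 0.2, 0.1]
opening: 0.0171
[array([90.3,  0.9, -0.6]), array([-0.   ,  0.001,  0.   ]), array([ 3.142e+00,  0.000e+00, -1.000e-03])] [0.53494047 0.016382   0.10126018]
```

View pics/w4.png

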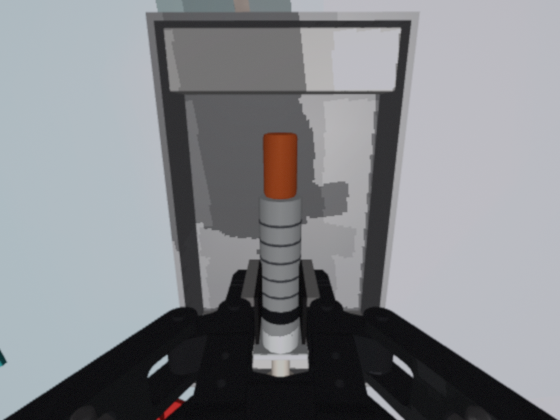

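The syringe sits at column 280, midway between the well's sides (186 and 376), and parallel to them. I'll check it lengthwise from the ledge edge at row 93 and the rim at row 13.

```bash
python3 - <<'E'
from h import *
T=pose(); u=np.array([.9914,-.1305])
for p,z,h in (((281,93),.036,.09),((281,13),.05,.129)):
    print(atz("wrist",p,z,T)[:2]+h*u)
for p,z in (((147,13),.05),((418,13),.05),((186,93),.036),((376,93),.036)): print(atz("wrist",p,z,T))
E
```

```text
[0.53499714 0.01690767]
[0.5343158 0.0169292]
[ 0.39691248 -0.03828346  0.05      ]
[0.4161529  0.10743912 0.05      ]
[ 0.4380066  -0.03012829  0.036     ]
[0.45353688 0.0874428  0.036     ]
```

```bash
python3 -m crank '[[[35,0,0],[0,0,0],1],[[60,1,0],[0,0,0],1],[[78,1,0],[0,0,0],1],[[86,1,0],[0,0,0],1],[[90,1,0],[0,0,0],1],[[91,1,0],[0,0,0],1],[[91,1,0],[0,0,0],1],[[91,1,0],[0,0,0],1]]'
```

```text
time_s: 8.35
position: [0.5371, 0.0162, 0.013]
ee_rot: [-1.115, 1.263, 1.108]
force: [-0.2, -0.2, -0.2]
opening: 0.0173
```

```bash
python3 -m crank '[[[2,2,0],[0,0,0],1],[[2.5,2,0],[0,0,0],1],[[2.5,2,0],[0,0,0],1]]'; python3 -m crank '[[[0,0,0],[0,0,0],0.8],[[0,0,0],[0,0,0],0.7],[[0,0,0],[0,0,0],0.6],[[0,0,0],[0,0,0],0.5],[[0,0,0],[0,0,0],0.5],[[-20,0,0],[0,0,0],0.5],[[-55,0,0],[0,0,0],0.5],[[-95,0,0],[0,0,0],0.5],[[-130,0,0],[0,0,0],0.5],[[-165,0,0],[0,0,0],0],[[-165,0,0],[0,0,0],0],[[-165,0,0],[0,0,0],0]]'
python3 - <<'E'
from m import *
T=pose(); w=grab_frame("wrist"); save(w,"w5.png"); print(T.round(4))
for d in regions_of("wrist","syringe_mid"): print(d["centre"],d["conf"],pca(d["region"],"wrist",.012,T))
E
```

```text
time_s: 8.6
position: [0.5353, 0.0165, 0.0109]
ee_rot: [-1.115, 1.263, 1.107]
force: [-0.3, 0.0, -0.5]
opening: 0.0173
time_s: 9.6
position: [0.5363, 0.0163, 0.1786]
ee_rot: [-1.118, 1.258, 1.103]
force: [1.1, -1.1, 0.4]
opening: 0.0767
[[ 9.000e-03 -9.914e-01  1.306e-01  5.348e-01]
 [-2.000e-04  1.306e-01  9.914e-01  1.640e-02]
 [-1.000e+00 -8.900e-03  1.000e-03  1.765e-01]
 [ 0.000e+00  0.000e+00  0.000e+00  1.000e+00]]
[279.7, 191.7] 0.92 (array([535.3,  15.2]), 28.5, 142.6, 83.2)
```

View pics/w5.png

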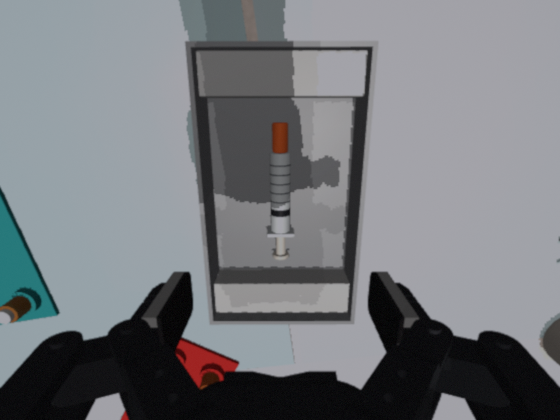

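The orange syringe lies flat in the well (rows 122–260, column 280), parallel to the sides, with its middle about (0.535, 0.015). Next is the teal carrier.

```bash
python3 - <<'E'
from h import *
T=pose()
C=[atz("wrist",p,.05,T) for p in((186,42),(377,42),(211,323),(355,323))]
print(np.round(C,4),np.mean(C,0), (C[2]+C[3]-C[0]-C[1])/2)
print(plan([.53,-.32,.20],(-.03,1)))
E
```

```text
[[ 0.3941 -0.0373  0.05  ]
 [ 0.4132  0.1069  0.05  ]
 [ 0.6458 -0.0688  0.05  ]
 [ 0.6649  0.0758  0.05  ]] [0.52948683 0.0191151  0.05      ] [ 0.25169194 -0.0313043   0.        ]
[array([ -25.7,  -41. , -334.1]), array([-0.161,  0.001,  0.004]), array([ 2.981e+00,  7.000e-03, -1.000e-03])]
```

```bash
python3 - <<'E'
from h import *
for i in range(2):
    T=pose(); w=grab_frame("wrist"); print(T[:3,3].round(4), T[:3,0].round(4))
save(cv2.resize(w[20:340,170:400],None,fx=1.85,fy=1.85,interpolation=cv2.INTER_CUBIC),"w6.png"); np.save("T6.npy",T)
E
```

```text
[0.5331 0.0166 0.1745] [ 4.4e-03  3.0e-04 -1.0e+00]
[0.5328 0.0166 0.1741] [ 3.6e-03  3.0e-04 -1.0e+00]
```

View pics/w6.png

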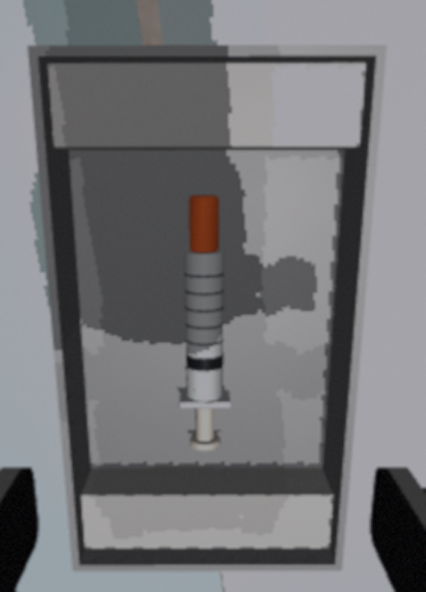

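```bash
python3 - <<'E'
from h import *
T=np.load("T6.npy")
C=[atz("wrist",(170+a/1.85,20+b/1.85),.05,T) for a,b in((30,46),(386,46),(76,570),(342,569))]
print(np.round(C,4),np.mean(C,0))
C=[atz("wrist",(170+a/1.85,20+b/1.85),.036,T) for a,b in((50,149),(360,149),(82,493),(332,493))]
print(np.round(C,4),np.mean(C,0))
print(plan([.53,-.32,.20],(-.03,1)))
E
```

```text
[[ 0.3957 -0.0375  0.05  ]
 [ 0.4149  0.108   0.05  ]
 [ 0.6512 -0.0698  0.05  ]
 [ 0.6697  0.0752  0.05  ]] [0.53288515 0.01897969 0.05      ]
[[ 0.435  -0.0412  0.036 ]
 [ 0.4535  0.0991  0.036 ]
 [ 0.6122 -0.0615  0.036 ]
 [ 0.6303  0.0752  0.036 ]] [0.53274154 0.01787214 0.036     ]
[array([ -26. ,  -41.3, -334.1]), array([-0.161,  0.   ,  0.003]), array([ 2.981e+00,  5.000e-03, -1.000e-03])]
```

```bash
python3 -m crank '[[[-26,-41,-334],[-0.161,0,0],0],[[-26,-41,-334],[-0.161,0,0],0],[[-26,-41,-334],[-0.161,0,0],0],[[-26,-41,-334],[-0.161,0,0],0],[[-26,-41,-334],[-0.161,0,0],0],[[-26,-41,-334],[-0.161,0,0],0],[[-26,-41,-334],[-0.161,0,0],0],[[-26,-41,-334],[-0.161,0,0],0],[[-26,-41,-334],[-0.161,0,0],0],[[-26,-41,-334],[-0.161,0,0],0],[[-26,-41,-334],[-0.161,0,0],0],[[-26,-41,-334],[-0.161,0,0],0],[[-26,-41,-334],[-0.161,0,0],0]]'
python3 - <<'E'
from m import *
T=pose(); w=grab_frame("wrist"); save(w,"w7.png"); print(T.round(4)); np.save("T7.npy",T)
for d in regions_of("wrist","carrier_grip"): print(d["centre"],d["conf"],pca(d["region"],"wrist",.006,T))
hsv=cv2.cvtColor(w,cv2.COLOR_RGB2HSV); m=cv2.inRange(hsv,(80,120,30),(95,255,255))
m=cv2.morphologyEx(m,cv2.MORPH_OPEN,np.ones((3,3)));n,l,s,c=cv2.connectedComponentsWithStats(m)
i=1+np.argmax(s[1:,4]); print("teal",s[i],pca(l==i,"wrist",.006,T))
E
```

```text
time_s: 10.93
position: [0.5297, -0.3178, 0.1995]
ee_rot: [-1.233, 1.191, 1.232]
force: [0.0, -0.4, 0.2]
opening: 0.0853
[[ 0.0028 -0.9995 -0.0323  0.5298]
 [ 0.0011 -0.0323  0.9995 -0.3179]
 [-1.     -0.0028  0.001   0.1998]
 [ 0.      0.      0.      1.    ]]
[276.6, 181.1] 0.97 (array([ 536.8, -319.9]), 225.2, 100.8, 2.7)
[84.9, 189.7] 0.81 (array([ 554.1, -536.9]), 225.2, 116.3, 14.5)
[364.3, 367.9] 0.67 (array([ 768.5, -191.2]), 34.5, 80.5, 56.8)
teal [  229    87    98   198 14808] (array([ 537.2, -318.8]), 222.9, 98.5, 2.7)
```

View pics/w7.png

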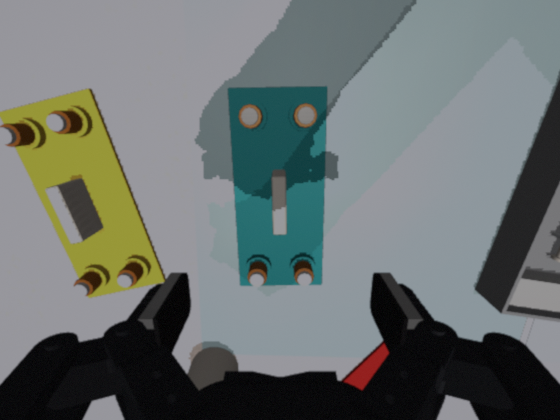

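The picture shows three carriers: yellow at (80,190), red at (365,368) and teal at (277,185). The teal plate measures 225 x 100 mm and its white rib is at (279,203), so it is the one meant. Its centre is (0.537, -0.319), axis 2.7°.

```bash
python3 - <<'E'
from h import *
T=np.load("T7.npy"); print(atz("wrist",(279.5,203),.048,T))
a=np.deg2rad(92.7); print(plan([.537,-.319,.017],(np.cos(a),np.sin(a))),pose()[:3,3])
w=cv2.imread("pics/w7.png"); cv2.imwrite("pics/w7c.png",cv2.resize(w[75:300,215:345],None,fx=2.6,fy=2.6))
E
```

```text
[ 0.53398637 -0.31827379  0.048     ]
[array([183.1,  -6.4,  -0.9]), array([-0.015,  0.   ,  0.003]), array([ 3.126e+00,  5.000e-03, -1.000e-03])] [ 0.529943   -0.31840868  0.20007481]
```

View pics/w7c.png

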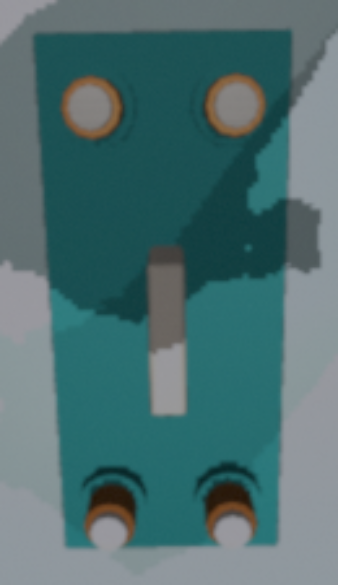

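The crop shows the teal plate with its rib (top face at rows 262–413 of the crop), in line with the plate centre. I'll descend and grip.

```bash
python3 -m crank '[[[30,-6,-1],[-0.015,0,0],0],[[70,-6,-1],[-0.015,0,0],0],[[110,-6,-1],[-0.015,0,0],0],[[145,-6,-1],[-0.015,0,0],0],[[168,-6,-1],[-0.015,0,0],0],[[179,-6,-1],[-0.015,0,0],0],[[183,-6,-1],[-0.015,0,0],0],[[183,-6,-1],[-0.015,0,0],0],[[183,-6,-1],[-0.015,0,0],0]]'
python3 -c "
from h import *
print(plan([.5365,-.319,.017],(-.047,.999)))"
```

```text
time_s: 11.83
position: [0.5379, -0.3198, 0.0189]
ee_rot: [-1.248, 1.183, 1.239]
force: [1.3, 0.0, 0.2]
opening: 0.0856
[array([1.9, 1.4, 0.9]), array([ 0.   , -0.002,  0.006]), array([-3.141e+00, -9.000e-03, -2.000e-03])]
```

```bash
python3 -m crank '[[[2,1,1],[0,0,0],0],[[2,1,1],[0,0,0],0],[[2,1,1],[0,0,0],0.6],[[2,1,1],[0,0,0],1],[[2,1,1],[0,0,0],1],[[2,1,1],[0,0,0],1],[[2,1,1],[0,0,0],1],[[2,1,1],[0,0,0],1],[[2,1,1],[0,0,0],1],[[2,1,1],[0,0,0],1],[[2,1,1],[0,0,0],1]]'
python3 - <<'E'
from h import *
T=pose();print(T.round(4)); save(grab_frame("wrist"),"w8.png")
E
```

```text
time_s: 12.75
position: [0.537, -0.319, 0.017]
ee_rot: [-1.248, 1.183, 1.239]
force: [-0.5, -0.7, 1.3]
opening: 0.0133
[[ 0.006  -0.9989 -0.0472  0.537 ]
 [-0.0013 -0.0473  0.9989 -0.319 ]
 [-1.     -0.0059 -0.0016  0.017 ]
 [ 0.      0.      0.      1.    ]]
```

View pics/w8.png

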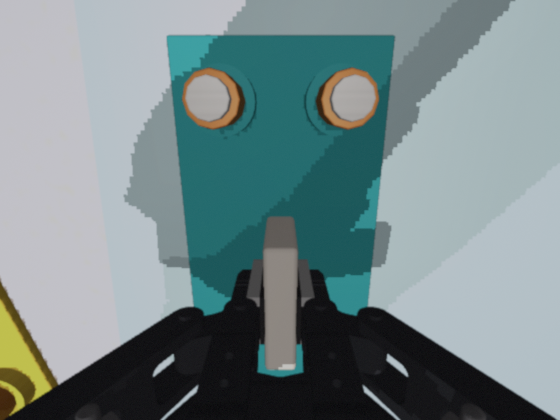

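The rib is held squarely (opening 13.3 mm). I'll lift.

```bash
python3 -m crank '[[[-10,0,0],[0,0,0],1],[[-30,0,0],[0,0,0],1],[[-60,0,0],[0,0,0],1],[[-95,0,0],[0,0,0],1],[[-130,0,0],[0,0,0],1],[[-160,0,0],[0,0,0],1],[[-175,0,0],[0,0,0],1],[[-175,0,0],[0,0,0],1],[[-175,0,0],[0,0,0],1]]'
python3 -c "
from h import *
print(pose().round(3));print(plan([.5335,.0175,.19],(.127,.992)))"
```

```text
time_s: 13.55
position: [0.5363, -0.319, 0.1928]
ee_rot: [-1.249, 1.183, 1.237]
force: [0.1, 0.1, -2.3]
opening: 0.0131
[[ 0.007 -0.999 -0.047  0.536]
 [-0.002 -0.047  0.999 -0.319]
 [-1.    -0.007 -0.003  0.193]
 [ 0.     0.     0.     1.   ]]
[array([  1.9, -13.1, 336.3]), array([ 0.175, -0.002,  0.007]), array([-2.967, -0.011, -0.003])]
```

```bash
python3 -m crank '[[[2,-1,15],[0.01,0,0.003],1],[[2,-2,40],[0.03,0,0.007],1],[[2,-3,75],[0.05,0,0.007],1],[[2,-5,110],[0.07,0,0.007],1],[[2,-7,145],[0.09,0,0.007],1],[[2,-9,180],[0.11,0,0.007],1],[[2,-10,215],[0.13,0,0.007],1],[[2,-11,250],[0.15,0,0.007],1],[[2,-12,285],[0.165,0,0.007],1],[[2,-13,315],[0.175,-0.002,0.007],1],[[2,-13,336],[0.175,-0.002,0.007],1],[[2,-13,336],[0.175,-0.002,0.007],1],[[2,-13,336],[0.175,-0.002,0.007],1],[[2,-13,336],[0.175,-0.002,0.007],1]]'
python3 - <<'E'
from h import *
T=pose();print(T.round(4)); np.save("T9.npy",T); save(grab_frame("wrist"),"w9.png"); save(grab_frame("side"),"sd9.png")
print(plan([.5335,.0175,.10],(.127,.992)))
E
```

```text
time_s: 14.72
position: [0.5324, 0.0169, 0.1883]
ee_rot: [-1.114, 1.269, 1.116]
force: [-0.1, -0.9, -1.7]
opening: 0.0131
[[-2.600e-03 -9.919e-01  1.274e-01  5.324e-01]
 [-5.000e-04  1.274e-01  9.919e-01  1.690e-02]
 [-1.000e+00  2.500e-03 -8.000e-04  1.883e-01]
 [ 0.000e+00  0.000e+00  0.000e+00  1.000e+00]]
[array([89. , -0.5,  1.4]), array([-0.002, -0.001, -0.001]), array([ 3.14e+00, -2.00e-03,  1.00e-03])]
```

View pics/w9.png

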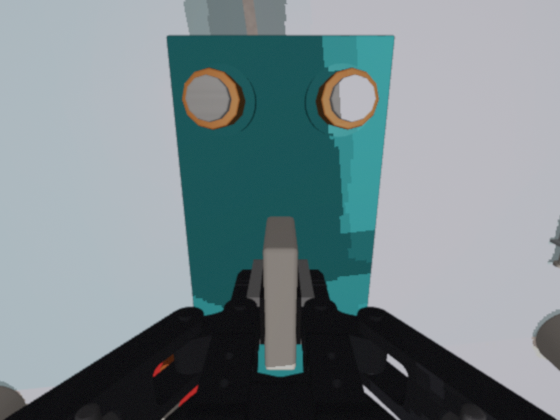

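View pics/sd9.png

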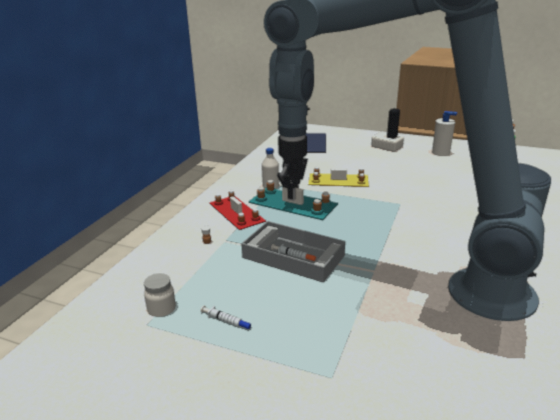

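The carrier hangs level with the same view as at the grasp, so it has not slipped. The side picture shows it above the tray, with the syringe in the well. I'll check the plate's offset in the hand, then lower.

```bash
python3 - <<'E'
from h import *
T=np.load("T9.npy"); z=T[2,3]-.017+.006
a=atz("wrist",(168,36),z,T);b=atz("wrist",(393,36),z,T)
for p in(a,b): print((T[:3,:3].T@(p-T[:3,3])*1000).round(1))
E
python3 -m crank '[[[30,0,1],[0,0,0],1],[[60,0,1],[0,0,0],1],[[80,0,1],[0,0,0],1],[[89,0,1],[0,0,0],1],[[89,0,1],[0,0,0],1],[[89,0,1],[0,0,0],1]]'
python3 - <<'E'
from h import *
T=pose(); save(grab_frame("wrist"),"w10.png"); save(grab_frame("side")[150:320,200:400].repeat(3,0).repeat(3,1),"sd10.png")
print(T.round(4),plan([.5335,.0175,.053],(.127,.992)))
E
```

```text
[ 11.3 111.4 -49.2]
[ 11.2 111.3  49.4]
time_s: 15.32
position: [0.533, 0.0165, 0.1002]
ee_rot: [-1.112, 1.27, 1.114]
force: [0.0, 0.2, -1.3]
opening: 0.0131
[[-1.700e-03 -9.915e-01  1.299e-01  5.330e-01]
 [-4.000e-04  1.299e-01  9.915e-01  1.650e-02]
 [-1.000e+00  1.600e-03 -6.000e-04  1.002e-01]
 [ 0.000e+00  0.000e+00  0.000e+00  1.000e+00]] [array([48.6,  1.1,  0.7]), array([-0.002, -0.   ,  0.002]), array([3.139e+00, 3.000e-03, 1.000e-03])]
```

View pics/w10.png

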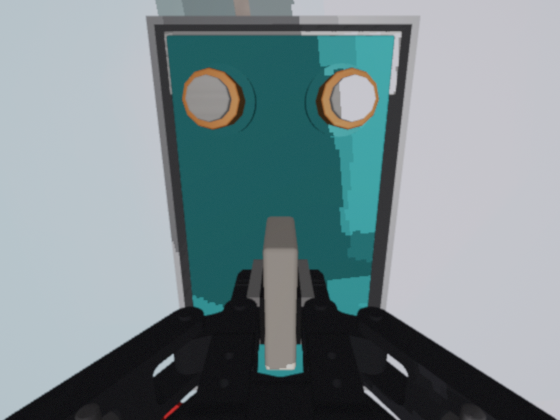

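View pics/sd10.png

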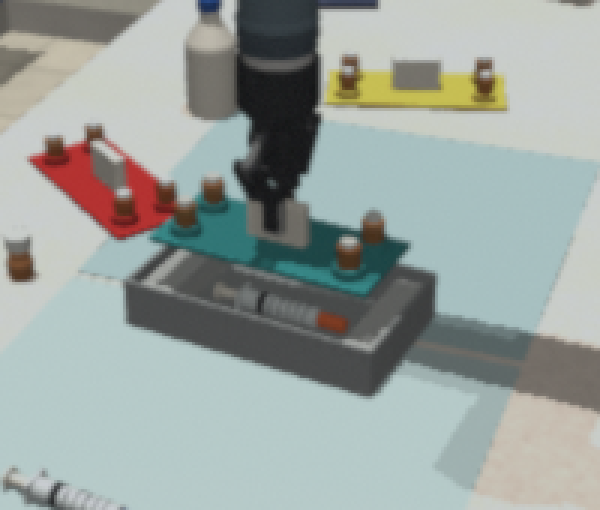

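The plate lies inside the rim on all visible sides (plate at columns 168–393 at the near end, rim inside edge about 157–405) and is parallel to it. I'll lower it slowly.

```bash
python3 -m crank '[[[12,1,1],[0,0,0],1],[[24,1,1],[0,0,0],1],[[33,1,1],[0,0,0],1],[[39,1,1],[0,0,0],1],[[43,1,1],[0,0,0],1],[[45.5,1,1],[0,0,0],1],[[45.5,1,1],[0,0,0],1],[[45.5,1,1],[0,0,0],1]]'
```

```text
time_s: 16.08
position: [0.5339, 0.0178, 0.0563]
ee_rot: [-1.114, 1.267, 1.111]
force: [0.4, -0.1, -1.0]
opening: 0.013
```

```bash
python3 -m crank '[[[1.5,0,0],[0,0,0],1],[[2.5,0,0],[0,0,0],1],[[3.5,0,0],[0,0,0],1],[[3.5,0,0],[0,0,0],1],[[3.5,0,0],[0,0,0],1]]'
```

```text
time_s: 16.5
position: [0.5343, 0.0178, 0.0531]
ee_rot: [-1.115, 1.266, 1.111]
force: [0.2, 0.3, -0.7]
opening: 0.0134
```

```bash
python3 -m crank '[[[1,0,0],[0,0,0],1],[[1,0,0],[0,0,0],1],[[1,0,0],[0,0,0],1]]'; python3 -m crank '[[[0,0,0],[0,0,0],0.8],[[0,0,0],[0,0,0],0.7],[[0,0,0],[0,0,0],0.6],[[0,0,0],[0,0,0],0.5],[[0,0,0],[0,0,0],0.5],[[-15,0,0],[0,0,0],0.5],[[-50,0,0],[0,0,0],0.5],[[-90,0,0],[0,0,0],0.5],[[-130,0,0],[0,0,0],0.3],[[-150,0,0],[0,0,0],0],[[-150,0,0],[0,0,0],0],[[-150,0,0],[0,0,0],0],[[-150,0,0],[0,0,0],0]]'
python3 - <<'E'
from m import *
T=pose(); w=grab_frame("wrist"); save(w,"w11.png"); print(T[:3,3])
for d in regions_of("wrist","carrier_grip")[:2]: print(d["centre"],d["conf"],pca(d["region"],"wrist",.042,T))
s=grab_frame("side");save(s[150:350,180:400].repeat(3,0).repeat(3,1),"sd11.png")
for d in spot_in("side","spare_mid")+spot_in("side","syringe_mid"): print(d["centre"],d["conf"],atz("side",d["centre"],.01))
E
```

```text
time_s: 16.75
position: [0.5343, 0.0178, 0.053]
ee_rot: [-1.115, 1.266, 1.11]
force: [-2.6, 0.6, 6.3]
opening: 0.0129
time_s: 17.83
position: [0.5332, 0.0179, 0.2019]
ee_rot: [-1.114, 1.267, 1.112]
force: [-0.2, 0.9, -0.2]
opening: 0.085
[0.53267323 0.01795621 0.20125662]
[280.9, 182.2] 0.63 (array([535.4,  17.3]), 101.1, 225.2, 82.8)
[198.7, 357.6] 0.63 (array([ 720.3, -103.9]), 73.7, 74.0, 53.2)
[225.0, 313.4] 0.57 [0.59623646 0.32183816 0.01      ]
```

View pics/w11.png

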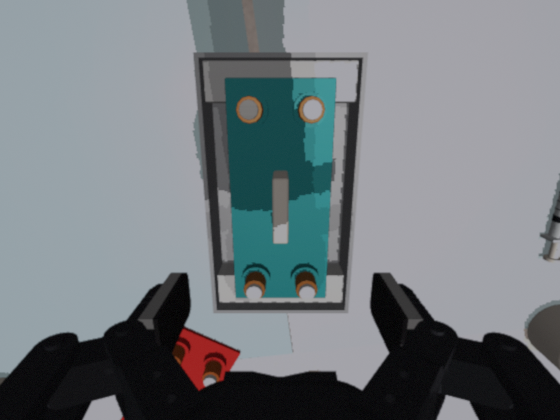

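View pics/sd11.png

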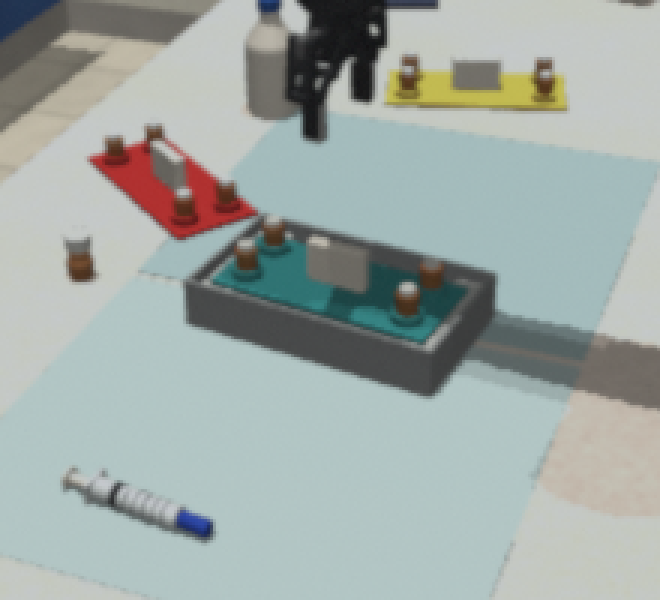

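The carrier sits inside the rim on both ledges and looks level. It measures 225 x 101 mm at ledge height, centre (0.535, 0.017). The blue syringe has not moved and the hand is clear.

```bash
python3 -c "
from h import *
print(r.hand_in(), r.read_state()['force'])"
```

```text
the job is handed in; nothing more can be done
the job is handed in; nothing more can be done
```

I packed the tray and handed it in at about 18 s of the 64 s allowed. No verdict is reported back.

**What I did:** I laid the orange-capped syringe lengthwise in the middle of the well, then set the teal carrier on top of it across both ledges. Both were lowered to their resting height before I opened the jaws. I left the blue-capped syringe alone.

**Last checks:**
- **Syringe:** it lay flat about 2 mm from the tray centre, measured before the carrier covered it.
- **Carrier:** it measured 225 x 101 mm at ledge height, about 2 mm off centre and less than 1° out of line with the tray. It looked level from the side.
- **Blue syringe:** it looked unmoved in the side picture. The network put it within about 15 mm of the first scene measurement (different cameras, so a rough check).
- **Gripper:** it was open and about 150 mm clear of everything.

**Disagreements:**
- The tray-centre estimates differed by up to about 5 mm. The low one came from a picture taken while the arm was still settling, and the later ones agreed within 2–3 mm.
- The fingertips may have touched the counter lightly when I gripped the syringe (5.5 N). The carrier met the ledges with about 6 N.

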